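# Fit the drill's treadle handle and tread it to the depth stop

## Robot

A 7-joint arm with a two-finger parallel gripper is mounted at the origin on the work surface. World frame = base frame: x ahead of the robot, y to its left, z up, the work surface at z = 0. Lengths are in m, angles in rad, forces in N, time in s.
With the tool pointing down it reaches from about 0.425 to 0.875 m from the base axis. Payload 4.7 kg.
Tool frame: the origin (TCP) lies between the finger pads; the fingertips stand 19 mm ahead of it and the grasp point (between the pads) is the TCP (ctrl.tip_extent is the distance from the TCP to the fingertips, in m); z points along the fingers, y is the line along which they close (so a half turn about z gives the same grasp; the last joint's range is limited). The gripper opens to 87 mm and grips with 3 to 60 N. Pads are 19 mm wide; open, the fingers measure 117 mm over their backs; the gripper's body (75 mm by 190 mm) begins 51 mm behind the grasp point.
Start: joints at [1.163, 0.321, -0.07, 1.45, 0.023, 1.371, -0.057], TCP at [0.266, -0.593, 0.242] pointing down, gripper open.
Joint ranges: [-2.86, 2.86], [-0.3, 2.09], [-1.38, 1.24], [0.06, 2.45], [-1.56, 4.7], [0.09, 2.05], [-2.69, 2.69]. Speed limits (rad/s): [2.57, 2.57, 3.14, 3.14, 3.14, 3.14, 3.14].

## Interface

Orientations are given as a rotation vector (axis times angle).
In Python, from bench import ctrl gives the robot as it stands.
- The arm moves only by the shell command python3 -m crank 'ROWS' [OPENING] [FORCE]. ROWS is JSON, a list of rows, each an object of numbers: "tx", "ty", "tz": the shift along the tool's x, y, z in mm; "turn": the turn about the tool's z in units of 5 degrees (1.0 is 5 degrees). In form: [{"tx": .., "ty": .., "tz": .., "turn": ..}, ...]. A call has 1 to 5 rows; each row is the pose to reach, as a shift and turn from the pose commanded when the call began, along the tool's axes at that moment; what a row does not reach only later rows make up. A row lasts 1/8 s, in which the tool goes at most 62.5 mm and 10.7 degrees, less where a joint would pass 70% of its speed; a pose out of reach is approached as far as the arm can. A call with a gripper value outside its range is refused whole. OPENING is the finger opening in mm, from 0 to 87, set as the call begins (- or left out, the last holds). The fingers move at their own pace and stop on an object; FORCE is the grip in N (left out, the last holds). Time passes only in rows, so rows that repeat a pose let the fingers close. It gives the time, the measured TCP pose, the force, the opening and the grip force at its end, in the units of the state.
- ctrl.get_state(): the state, without advancing time (a new reading comes with each control period).
- ctrl.get_image(name): name is "side" or "top"; returns (picture, depth): 420x560x3 uint8, red, green, blue; 420x560 float32, m along the optical axis (not along the pixel's ray), 0 where there is no reading.
- ctrl.camera_model(name): a dict with "intrinsics" (3x3 intrinsics, pixels), "dist_coeffs" ([k1, k2, p1, p2, k3] as OpenCV has them; the pictures are not rectified), "origin" and "orientation" of the camera in the world. Camera axes: x right, y down, z forward; pixel columns grow to the right and rows downward; lengths in m; the calibration is good to about 2 mm. A picture is of the moment at which its call begins. camera_model takes no time and is no camera call.
- ctrl.close_job(): hands the job in; it is judged then, once.
Trained networks look in the newest picture that a camera, given by its name, has taken for a name from the list of things; names that differ only in an ending like _2 or _b are one class to them, and where a whole thing is asked for, a point or a joint stands for the part that bears it (a point fixed in the world has none). Each returns a list of dicts, best first, with "confidence" (0 to 1); they miss things now and then, are a little off and sometimes report something else, mostly with a low value. They report only what shows in the picture. A call takes as long as a camera call. They do not tell look-alikes from the thing itself.
- ctrl.recognise(camera, query): "xyz" ([x, y, z] in m, in world coordinates, good to about 4 mm: the middle of the surface that is visible of it).
- ctrl.mark_of(camera, query): "xyz" ([x, y, z] in m, in world coordinates, good to about 4 mm: a listed point, or the origin of a listed thing).
The state is a dict: "time": time; "joint_positions": joint angles; "qd": joint speeds; "joint_torque": joint torques, N m; "position": TCP position; "tool_rot": TCP orientation; "ft_force": force on the tool from outside, world axes, zero at the start; "torque": the same for the moment, N m; "grip_width": opening from 0.0 (shut) to 1.0 (fully open); "grip_force": force on a finger pad.
Only numpy, scipy, OpenCV 4.12 (cv2) and the standard library are available. Lean on these libraries where they do the work, as an engineer would, in place of code of your own. Each camera call takes 0.05 s, during which the arm holds its last target. There are 200 camera calls.

## Task

Check the bench drill's depth setting: push the loose square walnut sleeve fully home onto the treadle's bare steel spigot, then press down on the sleeve with the fingers until the treadle bears firmly on its stop, and keep it there for two seconds without forcing it. Then let the treadle come all the way back up, leaving the sleeve fully home on the spigot, and leave everything else on the desk where it stands.

Things in the scene. Friction and masses are not known exactly. Their poses are not given: they have to be found in the camera images.
- drill: Red cast bench drill fixed to the desk, 330 mm high. Origin on the desk; front (treadle side) is local -x. Base plate 40 mm high, x -85 to 160, y +-70 mm. Hinge cheeks 98 mm high at x -45 to -15 mm; drill table x 7 to 103 mm, 131 mm high; head x 10 to 155 mm, 225 to 314 mm high. Free space above spigot and sleeve. The bit goes down as the treadle is pressed.
- treadle_hinge (a point): Centre of the treadle's hinge axis (level, along the drill's y), 80 mm above the desk, 30 mm ahead of the drill's origin. The point turns with the treadle.
- treadle (a joint): Treadle angle, rad: 0 = up at rest (spigot 0.10 rad above level), growing as pressed. A spring lifts it: pressed 20 mm from the sleeve's outer end it yields at about 4 N, rising smoothly to at most 8 N; at the stop the force rises steeply. The stop comes somewhere between 0.12 and 0.32 rad, different each time.
- spigot_root (a point): Centre of the shoulder that the sleeve must meet (dark steel block 36 mm wide, 28 mm high), 55 mm from the hinge. Site axes (turn with the treadle): -x points outward along the spigot, y level, z up. The spigot is a square steel bar 21 x 21 mm, 70 mm long.
- spigot_tip (a point): Centre of the spigot's free end, 70 mm out from the shoulder; same axes. The last 12 mm taper from 21 mm to 12 mm square.
- sleeve_home (a point): Point on the spigot's line where the sleeve's centre lies when the sleeve is fully home: 75 mm out from the shoulder; same axes as spigot_root.
- stop_screw: Steel stop screw, round head, under the treadle block about 44 mm out from the hinge, partly hidden, height set differently each time. Origin 20 mm below its top, z up. The treadle's underside is 14 mm below the spigot's line. 12 N on the screw is firm, 100 N is forcing it: 20 mm from the sleeve's outer end that is about 12 to 25 N of total push (15 to 20 N is good).
- sleeve: Loose walnut handle sleeve, a square tube open at both ends (either end fits), 38 x 38 mm outside, 24 x 24 mm bore right through, 150 mm long, about 0.16 kg. Origin at the centre of its underside, x along its length, z up. It starts lying on the desk. On the spigot it has 1.5 mm of play on each side and droops a little; it stays on by itself.
- sleeve_center (a point): Centre of the sleeve, on its axis, 19 mm above its underside; same axes as the sleeve.
- horse: Bystander: walnut rocking horse, 160 mm long, 120 mm high, origin under it.
- bucket: Bystander: tin bucket, 72 mm across, 68 mm high, origin under it.
- mallet: Bystander: boxwood mallet lying down, 165 mm long, 45 mm high, origin on the desk under its handle.
- parts_box: Bystander: clear acrylic parts box 110 x 150 x 50 mm, origin under it.
- stool: Bystander: miniature three-legged stool, 72 mm across, 70 mm high, origin under it.
- slat: Bystander: flat pale wooden slat 110 x 28 x 8 mm lying between the sleeve and the treadle, origin under it.
- offcut: Bystander: solid walnut bar 110 x 38 x 38 mm, no bore, origin under it.
Mind the look-alikes: they are no part of the job. What is shaped like the sleeve but pink or white is not meant.

How it is judged:
On the way, in this order (a step that is already met when the one before it is completed fails the run):
1. the sleeve is pushed home on the spigot (centre within 8 mm of its home point and in line within 0.09 rad) (distance between sleeve_center and sleeve_home below 0.008 m and angle between the x axis of sleeve and the x axis of sleeve_home, either way round below 0.09 rad), for 0.3 s.
2. with the sleeve still home and the fingers on it, the treadle bears on its stop screw with at least 12 N for 1.5 s (all of step 1 and contact force between stop_screw and anything else above 12 N and value of joint treadle above 0.08 rad and contact force between the fingers and sleeve above 3 N), for 1.5 s.
At the end, for the whole second after the job is handed in: the sleeve is home on the spigot (centre within 8 mm of the home point, in line within 0.09 rad), at rest, and the treadle is back up (angle below 0.03 rad) (all of step 1 and value of joint treadle below 0.03 rad and linear speed of sleeve below 0.02 m/s); the robot touches nothing.
It fails at once if the stop screw is forced with more than 100 N (contact force between stop_screw and anything else above 100 N).
It fails at once if a bystander is moved more than 25 mm (distance of any of horse, bucket, mallet, parts_box, stool, slat, offcut from where it was at the start of the episode above 0.025 m).
It also fails if it takes over 64 s, if anything falls off the work surface, if the arm or the gripper's body presses on something with over 40 N, if the wrist force passes 120 N, or if a joint passes its speed limit or range.

## Working session

There is one attempt and no reset: what is moved stays moved. The work goes in short steps, Python scripts to look and compute and a shell command to move; the robot and the scene stay as the last step left them, time stands still between calls to the robot, and variables do not carry over. Pictures are saved under pics/ and viewed, at most 10 in all, crops included, and the job is handed in when it is done.

```bash
mkdir -p pics; ls; python3 - <<'E'
from bench import ctrl
import cv2,numpy as np
for n in ("side","top"):
    p,d=ctrl.get_image(n); cv2.imwrite(f"pics/{n}0.png",p[:,:,::-1]); np.save(f"pics/{n}0.npy",d)
    m=ctrl.camera_model(n); print(n,{k:np.round(v,3).tolist() for k,v in m.items()})
    for q in ("sleeve","sleeve_center","spigot_root","spigot_tip","treadle_hinge","sleeve_home","stop_screw","drill","slat","offcut"):
        print(q,[(np.round(r["xyz"],3).tolist(),round(r["confidence"],2)) for r in ctrl.mark_of(n,q)][:4])
s=ctrl.get_state(); print(s)
E
```

```text
pics
side {'intrinsics': [[456.781, 0.0, 280.536], [0.0, 456.781, 210.16], [0.0, 0.0, 1.0]], 'dist_coeffs': [-0.036, 0.0, 0.0, 0.0, 0.0], 'origin': [0.055, 0.731, 0.748], 'orientation': [-0.727, 2.524, -1.223]}
sleeve [([0.338, 0.399, 0.001], 0.87), ([0.367, 0.214, 0.003], 0.86), ([0.56, 0.375, -0.001], 0.84), ([0.525, 0.184, 0.0], 0.77)]
sleeve_center [([0.522, 0.181, 0.022], 0.7), ([0.367, 0.214, 0.017], 0.65), ([0.559, 0.369, 0.021], 0.65), ([0.164, 0.302, 0.02], 0.65)]
spigot_root [([0.514, 0.0, 0.005], 0.6), ([0.591, -0.218, 0.083], 0.58)]
spigot_tip [([0.606, -0.146, 0.097], 0.88)]
treadle_hinge [([0.578, -0.269, 0.077], 0.86)]
sleeve_home [([0.61, -0.145, 0.094], 0.63)]
stop_screw [([0.584, -0.231, 0.043], 0.51)]
drill [([0.568, -0.302, 0.0], 0.8)]
slat [([0.516, 0.001, 0.0], 0.66)]
offcut [([0.708, 0.074, 0.002], 0.77), ([0.346, -0.248, 0.002], 0.73)]
top {'intrinsics': [[530.898, 0.0, 275.372], [0.0, 530.898, 202.065], [0.0, 0.0, 1.0]], 'dist_coeffs': [-0.162, 0.0, 0.0, 0.0, 0.0], 'origin': [0.33, 0.036, 1.566], 'orientation': [-2.144, 2.196, -0.095]}
sleeve [([0.339, 0.4, 0
[... 587 characters left out ...]
rray([ 1.1630951 ,  0.32100186, -0.07009391,  1.45051147,  0.02257986,
        1.37081223, -0.05693287]), 'qd': array([-7.04325904e-05,  7.95855296e-05, -9.83030166e-04,  2.62047420e-03,
        1.38636099e-03, -6.05782313e-04, -1.62508382e-03]), 'joint_torque': array([-9.94233346e-05, -4.91114867e+01, -4.03470732e-01, -3.12771070e+01,
       -6.37403713e-02,  3.35101434e-02,  1.50697460e-06]), 'position': array([ 0.26609678, -0.59304594,  0.2415795 ]), 'tool_rot': array([ 3.07193449e+00,  6.57614947e-01, -2.45328258e-05]), 'ft_force': array([-0.22391082,  0.04990269,  0.02411067]), 'torque': array([-0.00925508, -0.02727611,  0.0019474 ]), 'grip_force': 0.0, 'grip_width': 1.0011744587171865}
```

View pics/top0.png

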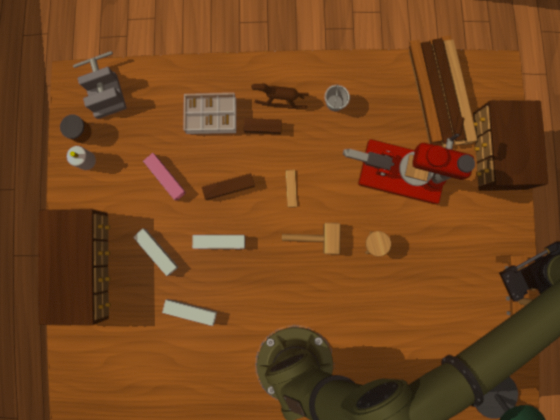

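View pics/side0.png

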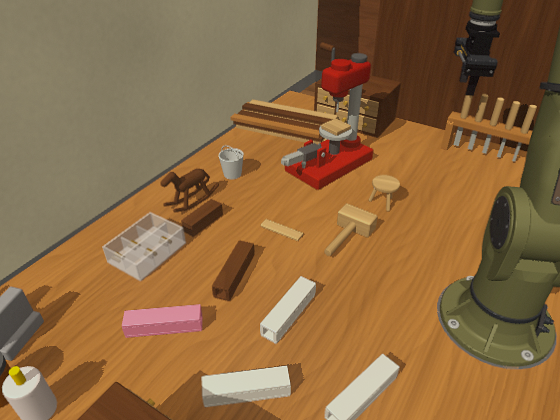

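Candidates: dark walnut bar at top (228,187) / side (235,270), about 150 mm long. The short walnut bar at top (262,127) / side (202,217) is the offcut. The pink bar (164,176) and the white bars (155,251), (218,242) and (190,312) are look-alikes. I choose the walnut bar at (228,187). Next I check it in a crop and measure it.

```bash
cat > h.py <<'E'
import numpy as np,cv2
from scipy.spatial.transform import Rotation as R
from bench import ctrl
def cloud(n,d):
    m=ctrl.camera_model(n);K=np.array(m["intrinsics"]);D=np.array(m["dist_coeffs"])
    v,u=np.mgrid[0:420,0:560]
    p=cv2.undistortPoints(np.stack([u,v],-1).reshape(-1,1,2).astype(np.float64),K,D).reshape(420,560,2)
    c=np.dstack([p*d[...,None],d])
    return c@R.from_rotvec(m["orientation"]).as_matrix().T+np.array(m["origin"])
def proj(n,P):
    m=ctrl.camera_model(n);r=R.from_rotvec(m["orientation"]).inv()
    return cv2.projectPoints(r.apply(np.atleast_2d(P)-m["origin"]),np.zeros(3),np.zeros(3),np.array(m["intrinsics"]),np.array(m["dist_coeffs"]))[0][:,0]
def snap(n):
    p,d=ctrl.get_image(n); return p,d,cloud(n,d)
E
python3 - <<'E'
from h import *
import cv2
A=cv2.imread("pics/side0.png"); B=cv2.imread("pics/top0.png")
ims=[cv2.resize(x,(400,300),interpolation=cv2.INTER_CUBIC) for x in (A[220:310,175:295],A[115:190,260:360],B[165:210,198:258],B[135:195,330:410])]
cv2.imwrite("pics/crop1.png",np.vstack([np.hstack(ims[:2]),np.hstack(ims[2:])]))
for n in("side","top"):
    C=cloud(n,np.load(f"pics/{n}0.npy"))
    # sleeve
    b=(abs(C[...,0]-.525)<.1)&(abs(C[...,1]-.184)<.1)
    for nm,mk in (("sleeve",b&(C[...,2]>.030)&(C[...,2]<.06)),):
        P=C[mk];c,(w,h),a=cv2.minAreaRect(P[:,:2].astype(np.float32)); bx=cv2.boxPoints((c,(w,h),a))
        print(n,nm,len(P),np.round(c,4),w,h,a,"z",np.percentile(P[:,2],[5,50,95]).round(4)); 
        u,s,vt=np.linalg.svd(P[:,:2]-P[:,:2].mean(0)); print(" axis",np.degrees(np.arctan2(vt[0,1],vt[0,0])))
    t=np.array([.607,-.147]);r=np.array([.59,-.219]);ax=(t-r)/np.linalg.norm(t-r)
    q=C[...,:2]-r; s=q@ax; l=q@np.array([-ax[1],ax[0]])
    for lo in np.arange(-.06,.09,.01):
        k=(s>lo)&(s<lo+.01)&(abs(l)<.03)&(C[...,2]>.07)&(C[...,2]<.13)
        if k.sum()>2: print(" s%.2f n%d z %s lat %s"%(lo,k.sum(),np.percentile(C[k][:,2],[10,50,90]).round(4),np.percentile(l[k],[5,50,95]).round(4)))
E
```

```text
side sleeve 914 [0.5248 0.1824] 0.03930235654115677 0.15355098247528076 14.015254020690918 z [0.0329 0.0359 0.038 ]
 axis 104.24527831134236
 s-0.06 n38 z [0.0907 0.0925 0.0953] lat [-0.0235 -0.0016  0.0292]
 s-0.05 n38 z [0.0862 0.0924 0.095 ] lat [-0.0259 -0.0082  0.0255]
 s-0.04 n52 z [0.0726 0.0919 0.0949] lat [-0.0084  0.0172  0.0281]
 s-0.03 n38 z [0.0765 0.094  0.0958] lat [-0.0102  0.017   0.0215]
 s-0.02 n38 z [0.0756 0.0932 0.0965] lat [-0.0096  0.0172  0.0216]
 s-0.01 n55 z [0.0785 0.0931 0.0969] lat [-0.0136  0.0128  0.0209]
 s0.00 n41 z [0.0759 0.0895 0.0957] lat [-0.0052  0.0106  0.0184]
 s0.01 n31 z [0.0786 0.0919 0.0958] lat [-0.0073  0.0089  0.013 ]
 s0.02 n27 z [0.0815 0.0949 0.097 ] lat [-0.0092  0.0092  0.0132]
 s0.03 n30 z [0.0801 0.0925 0.0983] lat [-0.0039  0.0083  0.0115]
 s0.04 n31 z [0.0808 0.0964 0.0995] lat [-0.0077  0.0089  0.0113]
 s0.05 n33 z [0.0843 0.097  0.1004] lat [-0.0077  0.0086  0.0111]
 s0.06 n37 z [0.0842 0.0956 0.1004] lat [-0.0073  0.0042  0.0086]
 s0.07 n8 z [0.0871 0.0915 0.0945] lat [-0.0017  0.0013  0.0058]
top sleeve 671 [0.5249 0.1825]
[... 273 characters left out ...]
0.0983] lat [-0.0228  0.0037  0.0263]
 s-0.03 n47 z [0.0904 0.0957 0.101 ] lat [-0.0147  0.0032  0.0194]
 s-0.02 n48 z [0.0912 0.0971 0.1008] lat [-0.0139  0.005   0.019 ]
 s-0.01 n53 z [0.0892 0.0981 0.1027] lat [-0.014   0.0042  0.0189]
 s0.00 n41 z [0.0822 0.0958 0.1001] lat [-0.0133  0.003   0.0146]
 s0.01 n28 z [0.0846 0.0979 0.1013] lat [-0.0082  0.0037  0.0111]
 s0.02 n30 z [0.0916 0.0974 0.1039] lat [-0.0101  0.0024  0.0107]
 s0.03 n32 z [0.0916 0.0975 0.1012] lat [-0.0099  0.0019  0.0108]
 s0.04 n29 z [0.0939 0.0993 0.1041] lat [-0.0104  0.0002  0.0096]
 s0.05 n32 z [0.0949 0.101  0.1037] lat [-0.0105  0.0011  0.0092]
 s0.06 n26 z [0.0909 0.0983 0.103 ] lat [-0.0088 -0.0007  0.0078]
```

View pics/crop1.png

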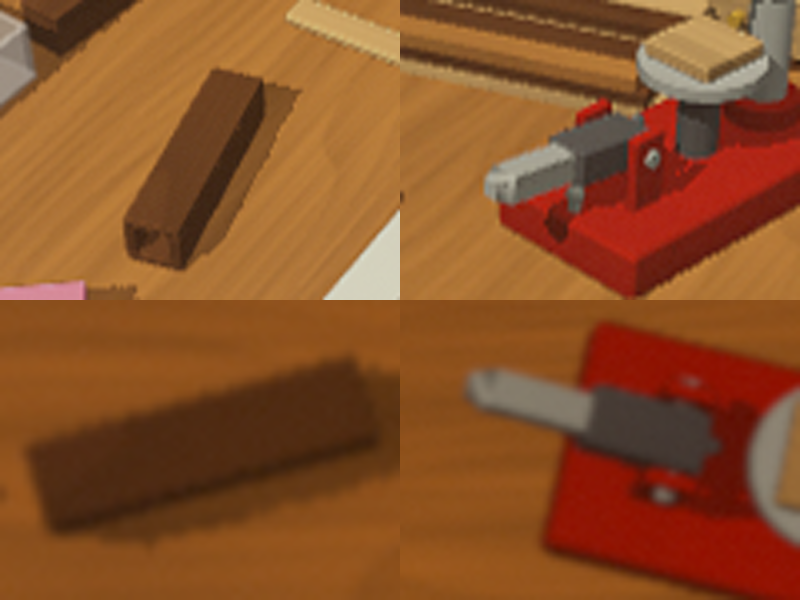

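The crop shows an open bore at the near end of the walnut bar (side crop, about 155,240), so it is the sleeve. The bare spigot with its dark block sits at the drill, with the screw under the block. Now I refine the spigot's axis and work out the first move.

```bash
cat >> h.py <<'E'
def to(xyz,yaw_deg):
    "shift/turn from present pose to xyz with tool x (either way) along yaw"
    s=ctrl.get_state();M=R.from_rotvec(s["tool_rot"]).as_matrix()
    d=M.T@(np.array(xyz)-s["position"])*1e3
    y=np.degrees(np.arctan2(M[1,0],M[0,0])); e=(yaw_deg-y+90)%180-90
    print("t",s["time"],"pos",s["position"].round(4),"yaw %.1f"%y,"F",s["ft_force"].round(1),"-> tx,ty,tz",d.round(1),"turn %.2f"%(-e/5),"j7 %.2f"%s["joint_positions"][6])
E
python3 - <<'E'
from h import *
from scipy.optimize import least_squares
ts=[];
for n in("side","top"):
    im=cv2.imread(f"pics/{n}0.png");C=cloud(n,np.load(f"pics/{n}0.npy"))
    hsv=cv2.cvtColor(im,cv2.COLOR_BGR2HSV)
    # base plate red at z~.04
    k=(abs(C[...,2]-.04)<.005)&(hsv[...,1]>180)&((hsv[...,0]<6)|(hsv[...,0]>174))&(abs(C[...,0]-.57)<.15)&(abs(C[...,1]+.33)<.2)
    c,wh,a=cv2.minAreaRect(C[k][:,:2].astype(np.float32));print(n,"base",np.round(c,4),np.round(wh,3),a)
    print("base corners",cv2.boxPoints((c,wh,a)).round(3).tolist())
    g=(C[...,2]>.086)&(abs(C[...,0]-.6)<.05)&(C[...,1]>-.21)&(C[...,1]<-.12)&(C[...,2]<.13)&(hsv[...,1]<120)
    P=C[g]; 
    if n=="top":
        rect=cv2.minAreaRect(P[:,:2].astype(np.float32));print("spigot rect",rect)
    f=np.polyfit(P[:,1],P[:,0],1);print(n,len(P),"az",np.degrees(np.arctan2(1,f[0])),"x at y=-.147",np.polyval(f,-.147),"y range",P[:,1].min(),P[:,1].max())
E
python3 -c "
from h import *
to((.525,.1825,.242),104.1)"
```

```text
side base [ 0.5549 -0.3319] [0.244 0.139] 75.21871948242188
base corners [[0.4569999873638153, -0.4320000112056732], [0.5910000205039978, -0.46700000762939453], [0.652999997138977, -0.23199999332427979], [0.5189999938011169, -0.19599999487400055]]
side 154 az 75.01697242403735 x at y=-.147 0.6040376503540976 y range -0.20959910211781296 -0.14792824986772335
top base [ 0.5556 -0.3334] [0.243 0.136] 73.62152099609375
base corners [[0.4560000002384186, -0.4309999942779541], [0.5870000123977661, -0.4690000116825104], [0.6549999713897705, -0.23600000143051147], [0.5239999890327454, -0.1979999989271164]]
spigot rect ((0.5997692942619324, -0.18058180809020996), (0.060893137007951736, 0.022919246926903725), 74.4769058227539)
top 166 az 75.86581950815116 x at y=-.147 0.6070584850316205 y range -0.2097863088898801 -0.1504709433801606
t 1.1 pos [ 0.2661 -0.593   0.2416] yaw 24.2 F [-0.2  0.   0. ] -> tx,ty,tz [ 5.537e+02 -6.016e+02 -5.000e-01] turn -15.99 j7 -0.06
```

```bash
python3 -m crank '[{"tx":40,"ty":-43,"tz":-5,"turn":-1},{"tx":80,"ty":-86,"tz":-10,"turn":-2},{"tx":120,"ty":-129,"tz":-15,"turn":-3.2},{"tx":160,"ty":-172,"tz":-20,"turn":-4.5},{"tx":200,"ty":-215,"tz":-20,"turn":-6}]' 87; python3 -c "
from h import *
to((.525,.1825,.242),104.1)"
```

```text
time: 1.72
position: [0.3613, -0.3133, 0.2623]
tool_rot: [2.792, 1.435, 0.001]
ft_force: [0.9, 0.6, 0.7]
grip_width: 1.004
grip_force: 0.0
t 1.725 pos [ 0.3613 -0.3133  0.2623] yaw 54.4 F [0.9 0.6 0.7] -> tx,ty,tz [ 498.5 -155.5   19.8] turn -9.94 j7 0.05
```

```bash
python3 -m crank '[{"tx":50,"ty":-16,"tz":0,"turn":-1.5},{"tx":105,"ty":-32,"tz":0,"turn":-3},{"tx":160,"ty":-48,"tz":0,"turn":-4.5},{"tx":215,"ty":-64,"tz":0,"turn":-6},{"tx":270,"ty":-84,"tz":0,"turn":-7.5}]' 87; python3 -c "
from h import *
to((.525,.1825,.15),104.1)"
```

```text
time: 2.35
position: [0.451, -0.0453, 0.2619]
tool_rot: [2.183, 2.257, 0.0]
ft_force: [1.3, -0.5, 0.4]
grip_width: 1.001
grip_force: 0.0
t 2.35 pos [ 0.451  -0.0453  0.2619] yaw 91.9 F [ 1.3 -0.5  0.4] -> tx,ty,tz [225.3  81.4 111.8] turn -2.44 j7 0.14
```

```bash
python3 -m crank '[{"tx":55,"ty":20,"tz":20,"turn":-0.6},{"tx":110,"ty":40,"tz":45,"turn":-1.2},{"tx":165,"ty":60,"tz":75,"turn":-1.9},{"tx":225,"ty":81,"tz":110,"turn":-2.4},{"tx":225,"ty":81,"tz":110,"turn":-2.4}]' 87; python3 -c "
from h import *
to((.525,.1825,.024),104.1)"
```

```text
time: 2.98
position: [0.5234, 0.1843, 0.1495]
tool_rot: [-1.931, -2.472, 0.001]
ft_force: [0.1, -0.7, -0.3]
grip_width: 1.001
grip_force: 0.0
t 2.975 pos [0.5234 0.1843 0.1495] yaw 104.0 F [ 0.1 -0.7 -0.3] -> tx,ty,tz [ -2.6   1.5 125.5] turn -0.02 j7 -0.32
```

```bash
python3 -m crank '[{"tx":-1,"ty":1,"tz":40},{"tx":-1,"ty":1,"tz":80},{"tx":-1,"ty":1,"tz":110},{"tx":-1,"ty":1,"tz":125},{"tx":-1,"ty":1,"tz":125}]' 87; python3 -m crank '[{"tz":0},{"tz":0},{"tz":0},{"tz":0},{"tz":0}]' 20 25;  python3 -c "
from h import *
to((.525,.1825,.024),104.1)"
```

```text
t 2.975 pos [0.5234 0.1843 0.1495] yaw 104.0 F [ 0.1 -0.7 -0.3] -> tx,ty,tz [ -2.6   1.5 125.5] turn -0.02 j7 -0.32$[0]: bad value
$[0]: bad value
```

```bash
python3 -m crank '[{"tx":-1,"ty":1,"tz":40,"turn":0},{"tx":-1,"ty":1,"tz":80,"turn":0},{"tx":-1,"ty":1,"tz":110,"turn":0},{"tx":-1,"ty":1,"tz":125,"turn":0},{"tx":-1,"ty":1,"tz":125,"turn":0}]' 87; python3 -m crank '[{"tx":0,"ty":0,"tz":0,"turn":0},{"tx":0,"ty":0,"tz":0,"turn":0},{"tx":0,"ty":0,"tz":0,"turn":0},{"tx":0,"ty":0,"tz":0,"turn":0},{"tx":0,"ty":0,"tz":0,"turn":0}]' 20 25;  python3 -c "
from h import *
to((.525,.1825,.024),104.1)"
```

```text
time: 3.6
position: [0.526, 0.1788, 0.0263]
tool_rot: [-1.942, -2.469, 0.002]
ft_force: [-0.0, -0.2, -0.4]
grip_width: 0.999
grip_force: 0.0
time: 4.22
position: [0.5261, 0.1796, 0.0266]
tool_rot: [1.941, 2.47, -0.0]
ft_force: [-0.3, -0.5, 0.6]
grip_width: 0.516
grip_force: 0.0
t 4.225 pos [0.5261 0.1796 0.0266] yaw 103.7 F [-0.3 -0.5  0.6] -> tx,ty,tz [ 3.1 -0.4  2.6] turn -0.09 j7 -0.42
```

```bash
python3 -m crank '[{"tx":2,"ty":0,"tz":2,"turn":0},{"tx":2,"ty":0,"tz":2,"turn":0},{"tx":2,"ty":0,"tz":2,"turn":0},{"tx":2,"ty":0,"tz":2,"turn":0}]' 20 25; python3 -m crank '[{"tx":0,"ty":0,"tz":-15,"turn":0},{"tx":0,"ty":0,"tz":-40,"turn":0},{"tx":0,"ty":0,"tz":-80,"turn":0},{"tx":0,"ty":0,"tz":-110,"turn":0},{"tx":0,"ty":0,"tz":-110,"turn":0}]'; python3 - <<'E'
from h import *
to((.6076+.270*.2656-.0751*.2656,-.1428+.1*.9641,.135),74.6)
for n in("side","top"):
    p,d,C=snap(n); cv2.imwrite(f"pics/{n}1.png",p[:,:,::-1])
E
```

```text
time: 4.72
position: [0.5261, 0.1807, 0.0253]
tool_rot: [1.94, 2.469, -0.002]
ft_force: [-1.7, -3.6, 6.0]
grip_width: 0.435
grip_force: 25.0
time: 5.35
position: [0.5272, 0.1826, 0.1373]
tool_rot: [1.939, 2.468, 0.006]
ft_force: [-0.5, 0.5, -2.2]
grip_width: 0.434
grip_force: 25.0
t 5.35 pos [0.5272 0.1826 0.1373] yaw 103.7 F [-0.5  0.5 -2.2] -> tx,ty,tz [-253.8   74.3    2.7] turn 5.82 j7 -0.33
```

View pics/side1.png

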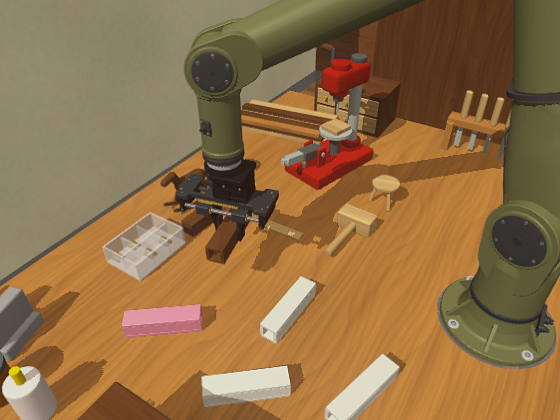

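The side view shows the sleeve held level between the fingers at (228,240). Now I move it to stage in front of the spigot tip.

```bash
python3 -c "
from h import *
h=np.array([.5742,-.2676]);a=np.array([.2656,.9641])
to((*(h+.217*a),.12),74.6)"
```

```text
t 5.45 pos [0.5252 0.1814 0.1341] yaw 103.7 F [-0.7 -0.1 -2.8] -> tx,ty,tz [-258.2   47.    14.2] turn 5.81 j7 -0.33
```

```bash
python3 -m crank '[{"tx":-45,"ty":8,"tz":2,"turn":1},{"tx":-95,"ty":17,"tz":4,"turn":2},{"tx":-145,"ty":26,"tz":6,"turn":3.2},{"tx":-195,"ty":36,"tz":8,"turn":4.5},{"tx":-235,"ty":43,"tz":10,"turn":5.8}]'; python3 -m crank '[{"tx":0,"ty":0,"tz":0,"turn":0},{"tx":0,"ty":0,"tz":0,"turn":0}]';python3 -c "
from h import *
h=np.array([.5742,-.2676]);a=np.array([.2656,.9641])
to((*(h+.217*a),.0965),74.6)"
```

```text
time: 6.08
position: [0.6223, -0.0392, 0.1221]
tool_rot: [-2.501, -1.898, 0.004]
ft_force: [0.3, 0.3, -1.2]
grip_width: 0.435
grip_force: 25.0
time: 6.32
position: [0.6218, -0.0356, 0.1228]
tool_rot: [-2.494, -1.905, 0.002]
ft_force: [-1.1, 0.6, -1.4]
grip_width: 0.433
grip_force: 25.0
t 6.325 pos [ 0.6218 -0.0356  0.1228] yaw 74.7 F [-1.1  0.6 -1.4] -> tx,ty,tz [-19.3  15.8  26.3] turn 0.03 j7 -0.44
```

```bash
python3 -m crank '[{"tx":-8,"ty":8,"tz":10,"turn":0},{"tx":-17,"ty":15,"tz":20,"turn":0},{"tx":-19,"ty":16,"tz":26,"turn":0},{"tx":-19,"ty":16,"tz":26,"turn":0},{"tx":-19,"ty":16,"tz":26,"turn":0}]'; python3 - <<'E'
from h import *
h=np.array([.5742,-.2676]);a=np.array([.2656,.9641])
to((*(h+.217*a),.0965),74.6)
ims=[]
for n,(r,c) in (("side",(90,240)),("top",(90,270))):
    p,d,C=snap(n); im=p[:,:,::-1].copy(); np.save(f"pics/{n}2.npy",d); cv2.imwrite(f"pics/{n}2.png",im)
    ims.append(cv2.resize(im[r:r+120,c:c+120],(400,400),interpolation=cv2.INTER_CUBIC))
cv2.imwrite("pics/crop2.png",np.hstack(ims))
E
```

```text
time: 6.95
position: [0.6334, -0.0586, 0.0987]
tool_rot: [-2.497, -1.906, -0.001]
ft_force: [0.4, 0.4, -1.7]
grip_width: 0.436
grip_force: 25.0
t 6.95 pos [ 0.6334 -0.0586  0.0987] yaw 74.7 F [ 0.4  0.4 -1.7] -> tx,ty,tz [-0.2 -1.6  2.2] turn 0.02 j7 -0.42
```

View pics/crop2.png

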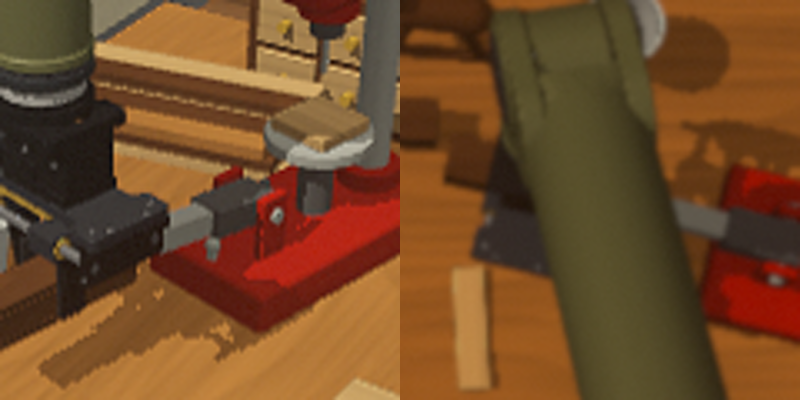

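The side crop shows the fingers holding the sleeve in front of the spigot tip, which is half hidden at (160,230). The top view is blocked by the arm. I'll compare the sleeve and spigot faces in the side cloud.

```bash
python3 - <<'E'
from h import *
h=np.array([.5742,-.2676]);a=np.array([.2656,.9641]);l=np.array([-a[1],a[0]])
for n in("side","top"):
    C=cloud(n,np.load(f"pics/{n}2.npy")); im=cv2.imread(f"pics/{n}2.png").astype(int)
    s=(C[...,:2]-h)@a; q=(C[...,:2]-h)@l; z=C[...,2]
    br=(im[...,2]>im[...,0]*1.4)
    for nm,m,lo,hi in (("spig",~br,.06,.12),("sleeve",br,.2,.31)):
        for s0 in np.arange(lo,hi,.01):
            k=m&(s>s0)&(s<s0+.01)&(abs(q)<.035)&(z>.06)&(z<.135)
            if k.sum()>4: print(n,nm,"%.2f"%s0,k.sum(),"lat",np.percentile(q[k],[3,50,97]).round(4),"z",np.percentile(z[k],[3,50,97]).round(4))
E
```

```text
side spig 0.06 31 lat [-0.0086  0.0078  0.0128] z [0.0777 0.0939 0.0977]
side spig 0.07 30 lat [-0.0111  0.0079  0.0103] z [0.0794 0.0932 0.0989]
side spig 0.08 22 lat [-0.0045  0.0075  0.0104] z [0.0806 0.0934 0.0985]
side spig 0.09 19 lat [0.0064 0.0095 0.0119] z [0.08   0.0907 0.1002]
side spig 0.10 14 lat [0.008  0.0094 0.0118] z [0.0811 0.0916 0.1001]
side sleeve 0.20 13 lat [0.0254 0.0266 0.0294] z [0.0798 0.0902 0.0976]
side sleeve 0.21 56 lat [-0.0203  0.0259  0.0326] z [0.0791 0.1072 0.1227]
side sleeve 0.22 156 lat [-0.0314  0.0177  0.0327] z [0.0802 0.1098 0.1322]
side sleeve 0.23 73 lat [-0.0147  0.0164  0.0205] z [0.0748 0.1068 0.1122]
side sleeve 0.24 72 lat [-0.0162  0.0161  0.0199] z [0.0732 0.1073 0.1115]
side sleeve 0.25 69 lat [-0.0154  0.0162  0.0199] z [0.0751 0.1071 0.1112]
side sleeve 0.26 71 lat [-0.0146  0.0164  0.0198] z [0.0741 0.1045 0.1107]
side sleeve 0.27 78 lat [-0.0149  0.0167  0.0197] z [0.0739 0.1056 0.1112]
side sleeve 0.28 102 lat [-0.0181  0.0063  0.0205] z [0.0761 0.095  0.1111]
side sleeve 0.29 98 lat [-0.018   0.001   0.0197] z [0.0735 0.0923 0.1099]
top spig 0.06 26 lat [-0.0099  0.0005  0.0084] z [0.0906 0.0975 0.1024]
top spig 0.07 24 lat [-0.0088 -0.      0.0087] z [0.0936 0.0997 0.1026]
top spig 0.08 25 lat [-0.0101 -0.0017  0.009 ] z [0.0938 0.0975 0.1022]
top spig 0.09 14 lat [-0.0094 -0.0043  0.0041] z [0.0937 0.1004 0.1042]
top sleeve 0.25 16 lat [-0.0169  0.0029  0.0184] z [0.0882 0.109  0.116 ]
top sleeve 0.26 58 lat [-0.0178  0.0026  0.0186] z [0.0866 0.1108 0.1152]
top sleeve 0.27 56 lat [-0.0181  0.0017  0.0186] z [0.0895 0.1108 0.1159]
top sleeve 0.28 59 lat [-0.0182  0.0048  0.0182] z [0.08   0.1117 0.1178]
top sleeve 0.29 22 lat [-0.0164  0.0003  0.0182] z [0.0827 0.1085 0.114 ]
```

Lateral alignment is within about 0.5 mm and the height is about right. I insert it gently.

```bash
python3 -m crank '[{"tx":-8,"ty":0,"tz":1,"turn":0},{"tx":-16,"ty":0,"tz":1,"turn":0},{"tx":-24,"ty":0,"tz":1,"turn":0},{"tx":-30,"ty":0,"tz":1,"turn":0},{"tx":-36,"ty":0,"tz":1,"turn":0}]'; python3 -m crank '[{"tx":-5,"ty":0,"tz":0,"turn":0},{"tx":-10,"ty":0,"tz":0,"turn":0},{"tx":-15,"ty":0,"tz":0,"turn":0},{"tx":-15,"ty":0,"tz":0,"turn":0}]';python3 -c "
from h import *
h=np.array([.5742,-.2676]);a=np.array([.2656,.9641])
to((*(h+.1275*a),.0965),74.6)"
```

```text
time: 7.68
position: [0.6237, -0.0944, 0.0976]
tool_rot: [2.498, 1.905, 0.0]
ft_force: [0.7, 0.1, -2.3]
grip_width: 0.431
grip_force: 25.0
time: 8.18
position: [0.6197, -0.109, 0.0974]
tool_rot: [2.499, 1.904, -0.001]
ft_force: [-0.1, -1.0, -2.2]
grip_width: 0.437
grip_force: 25.0
t 8.175 pos [ 0.6197 -0.109   0.0974] yaw 74.6 F [-0.1 -1.  -2.2] -> tx,ty,tz [-37.5  -1.8   0.9] turn 0.01 j7 -0.33
```

```bash
python3 -m crank '[{"tx":-4,"ty":0,"tz":0,"turn":0},{"tx":-8,"ty":0,"tz":0,"turn":0},{"tx":-12,"ty":0,"tz":0,"turn":0},{"tx":-16,"ty":0,"tz":0,"turn":0}]' - 15; python3 -m crank '[{"tx":-4,"ty":0,"tz":0,"turn":0},{"tx":-8,"ty":0,"tz":0,"turn":0},{"tx":-12,"ty":0,"tz":0,"turn":0}]';python3 -c "
from h import *
h=np.array([.5742,-.2676]);a=np.array([.2656,.9641])
to((*(h+.1275*a),.0965),74.6)"
```

```text
time: 8.68
position: [0.6155, -0.1237, 0.0973]
tool_rot: [-2.497, -1.905, -0.0]
ft_force: [0.7, 1.6, -4.0]
grip_width: 0.433
grip_force: 15.0
time: 9.05
position: [0.6124, -0.1356, 0.0975]
tool_rot: [-2.498, -1.905, 0.0]
ft_force: [-0.2, 1.5, -4.3]
grip_width: 0.436
grip_force: 15.0
t 9.05 pos [ 0.6124 -0.1356  0.0975] yaw 74.7 F [-0.2  1.5 -4.3] -> tx,ty,tz [-9.9 -1.7  1. ] turn 0.01 j7 -0.28
```

```bash
python3 -m crank '[{"tx":-3,"ty":0,"tz":0,"turn":0},{"tx":-6,"ty":0,"tz":0,"turn":0},{"tx":-9,"ty":0,"tz":0,"turn":0},{"tx":-9,"ty":0,"tz":0,"turn":0}]' - 25; python3 -m crank '[{"tx":-2,"ty":0,"tz":0,"turn":0},{"tx":-4,"ty":0,"tz":0,"turn":0},{"tx":-4,"ty":0,"tz":0,"turn":0}]';python3 -c "
from h import *
h=np.array([.5742,-.2676]);a=np.array([.2656,.9641])
to((*(h+.1275*a),.0965),74.6)"
```

```text
time: 9.55
position: [0.6099, -0.1444, 0.0973]
tool_rot: [-2.498, -1.905, 0.001]
ft_force: [-0.6, 2.5, -7.1]
grip_width: 0.432
grip_force: 25.0
time: 9.93
position: [0.6092, -0.1472, 0.0976]
tool_rot: [-2.497, -1.905, -0.001]
ft_force: [1.2, 3.8, -5.6]
grip_width: 0.435
grip_force: 25.0
t 9.925 pos [ 0.6092 -0.1472  0.0976] yaw 74.7 F [ 1.2  3.8 -5.6] -> tx,ty,tz [ 2.1 -1.8  1.1] turn 0.02 j7 -0.26
```

```bash
python3 -m crank '[{"tx":-2,"ty":0,"tz":0,"turn":0},{"tx":-4,"ty":0,"tz":0,"turn":0},{"tx":-4,"ty":0,"tz":0,"turn":0}]' - 35; python3 -m crank '[{"tx":-1,"ty":0,"tz":0,"turn":0},{"tx":-2,"ty":0,"tz":0,"turn":0},{"tx":-2,"ty":0,"tz":0,"turn":0}]';python3 -c "
from h import *
h=np.array([.5742,-.2676]);a=np.array([.2656,.9641])
to((*(h+.1275*a),.0965),74.6)"
```

```text
time: 10.3
position: [0.609, -0.1474, 0.098]
tool_rot: [-2.493, -1.907, -0.007]
ft_force: [2.2, 9.6, -5.0]
grip_width: 0.436
grip_force: 35.0
time: 10.68
position: [0.6089, -0.1475, 0.0981]
tool_rot: [-2.491, -1.907, -0.01]
ft_force: [2.5, 13.1, -4.4]
grip_width: 0.435
grip_force: 35.0
t 10.675 pos [ 0.6089 -0.1475  0.0981] yaw 74.9 F [ 2.5 13.1 -4.4] -> tx,ty,tz [ 2.4 -1.6  1.6] turn 0.06 j7 -0.25
```

The sleeve met a hard stop: force rose to 13 N with no motion. I relax the push, release and rise clear, then look.

```bash
python3 -m crank '[{"tx":3,"ty":0,"tz":0,"turn":0},{"tx":5,"ty":0,"tz":0,"turn":0},{"tx":5,"ty":0,"tz":0,"turn":0}]' 70; python3 -m crank '[{"tx":0,"ty":0,"tz":0,"turn":0},{"tx":0,"ty":0,"tz":0,"turn":0},{"tx":0,"ty":0,"tz":-20,"turn":0},{"tx":0,"ty":0,"tz":-50,"turn":0},{"tx":0,"ty":0,"tz":-80,"turn":0}]'; python3 -m crank '[{"tx":30,"ty":0,"tz":0,"turn":0},{"tx":60,"ty":0,"tz":0,"turn":0},{"tx":60,"ty":0,"tz":0,"turn":0}]' 0;  python3 - <<'E'
from h import *
h=np.array([.5742,-.2676]);a=np.array([.2656,.9641]);l=np.array([-a[1],a[0]])
to((*(h+.1825*a),.15),74.6)
ims=[]
for n,(r,c) in (("side",(90,240)),("top",(90,270))):
    p,d,C=snap(n); im=p[:,:,::-1].copy()
    ims.append(cv2.resize(im[r:r+120,c:c+120],(400,400),interpolation=cv2.INTER_CUBIC))
    im=im.astype(int);s=(C[...,:2]-h)@a; q=(C[...,:2]-h)@l; z=C[...,2]
    for s0 in np.arange(.03,.22,.01):
        k=(s>s0)&(s<s0+.01)&(abs(q)<.03)&(z>.06)&(z<.135)
        if k.sum()>4: print(n,"%.2f"%s0,k.sum(),"lat",np.percentile(q[k],[3,50,97]).round(4),"z",np.percentile(z[k],[3,50,97]).round(4),im[k].mean(0).astype(int))
    print([(np.round(r["xyz"],3),r["confidence"]) for q_ in("sleeve_center","sleeve_home","spigot_root") for r in ctrl.mark_of(n,q_)])
cv2.imwrite("pics/crop3.png",np.hstack(ims))
E
```

```text
time: 11.05
position: [0.609, -0.1506, 0.0982]
tool_rot: [2.497, 1.902, -0.001]
ft_force: [-0.1, 0.1, 0.1]
grip_width: 0.691
grip_force: 0.0
time: 11.68
position: [0.6091, -0.1489, 0.1799]
tool_rot: [2.497, 1.905, 0.001]
ft_force: [0.9, -1.0, 0.2]
grip_width: 0.802
grip_force: 0.0
time: 12.05
position: [0.6256, -0.0872, 0.1794]
tool_rot: [2.493, 1.912, 0.004]
ft_force: [-0.3, -0.2, -0.6]
grip_width: 0.546
grip_force: 0.0
t 12.05 pos [ 0.6256 -0.0872  0.1794] yaw 75.0 F [-0.3 -0.2 -0.6] -> tx,ty,tz [-5.1 -1.7 29.4] turn 0.07 j7 -0.33
side 0.03 42 lat [-0.0139  0.0148  0.0183] z [0.0726 0.0926 0.0971] [47 53 63]
side 0.04 26 lat [-0.0165  0.016   0.0187] z [0.0733 0.0891 0.0977] [45 52 64]
side 0.05 44 lat [-0.0166  0.0154  0.0199] z [0.0712 0.1018 0.1049] [26 46 75]
side 0.06 56 lat [-0.0159  0.0153  0.0195] z [0.0678 0.0996 0.1066] [25 45 76]
side 0.07 56 lat [-0.0157  0.0162  0.0194] z [0.07   0.0997 0.1069] [22 42 71]
side 0.08 53 lat [-0.0182  0.0162  0.0194] z [0.0711 0.1014 0.1066] [24 46 78]
side 0.09 54 lat [-0.0166  0.0164  0.0206] z [0.0726 0.1027 0.1079] [26 47 79]
side 0.1
[... 828 characters left out ...]
[0.0768 0.0907 0.1122] [30 56 91]
[(array([0.342, 0.401, 0.018]), 0.97), (array([0.558, 0.371, 0.022]), 0.83), (array([ 0.608, -0.147,  0.09 ]), 0.76), (array([0.162, 0.303, 0.02 ]), 0.75), (array([0.365, 0.214, 0.017]), 0.69), (array([ 0.566, -0.303,  0.003]), 0.37), (array([ 0.348, -0.245,  0.002]), 0.24)]
top 0.03 46 lat [-0.0184  0.0004  0.017 ] z [0.0835 0.0965 0.1021] [33 41 53]
top 0.04 25 lat [-0.0193 -0.0094  0.006 ] z [0.0942 0.0973 0.1027] [33 41 53]
[(array([0.362, 0.213, 0.021]), 0.93), (array([0.162, 0.301, 0.023]), 0.88), (array([0.343, 0.399, 0.021]), 0.69), (array([0.562, 0.37 , 0.021]), 0.68), (array([ 0.707,  0.074, -0.   ]), 0.73), (array([ 0.587, -0.218,  0.087]), 0.63)]
```

View pics/crop3.png

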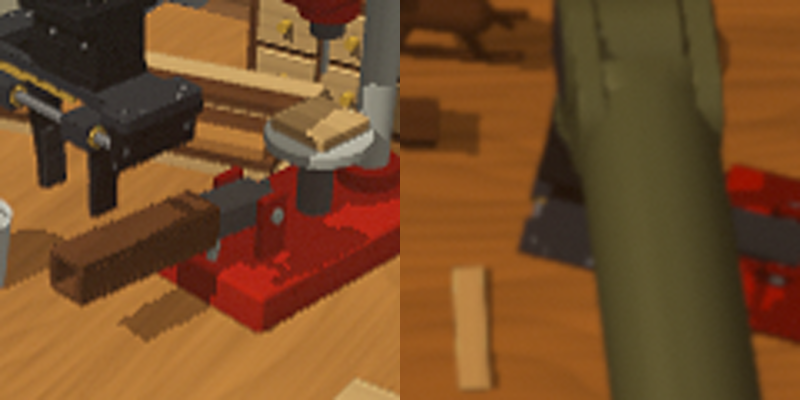

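The side crop shows the sleeve flush against the dark block at (215,215) with the outer end slightly drooped, about 0.05 rad relative to the spigot. It is home. Next I close the fingers and press 20 mm from the outer end.

```bash
python3 -m crank '[{"tx":-3,"ty":0,"tz":10,"turn":0},{"tx":-3,"ty":0,"tz":20,"turn":0},{"tx":-3,"ty":0,"tz":30,"turn":0},{"tx":-3,"ty":0,"tz":38,"turn":0},{"tx":-3,"ty":0,"tz":43,"turn":0}]' 0;python3 -m crank '[{"tx":0,"ty":0,"tz":2,"turn":0},{"tx":0,"ty":0,"tz":4,"turn":0},{"tx":0,"ty":0,"tz":6,"turn":0},{"tx":0,"ty":0,"tz":8,"turn":0},{"tx":0,"ty":0,"tz":10,"turn":0}]'
```

```text
time: 13.08
position: [0.6236, -0.0938, 0.1337]
tool_rot: [-2.497, -1.905, 0.001]
ft_force: [0.1, 0.2, 0.2]
grip_width: 0.005
grip_force: 0.0
time: 13.7
position: [0.6245, -0.0928, 0.125]
tool_rot: [-2.497, -1.906, -0.003]
ft_force: [0.3, 3.2, 5.0]
grip_width: 0.008
grip_force: 2.3
```

```bash
python3 -m crank '[{"tx":0,"ty":0,"tz":2,"turn":0},{"tx":0,"ty":0,"tz":4,"turn":0},{"tx":0,"ty":0,"tz":6,"turn":0},{"tx":0,"ty":0,"tz":8,"turn":0},{"tx":0,"ty":0,"tz":10,"turn":0}]';python3 -m crank '[{"tx":0,"ty":0,"tz":1,"turn":0},{"tx":0,"ty":0,"tz":2,"turn":0},{"tx":0,"ty":0,"tz":3,"turn":0},{"tx":0,"ty":0,"tz":4,"turn":0},{"tx":0,"ty":0,"tz":4,"turn":0}]'
```

```text
time: 14.32
position: [0.6246, -0.0926, 0.115]
tool_rot: [-2.497, -1.906, -0.004]
ft_force: [1.3, 5.5, 5.5]
grip_width: 0.003
grip_force: 2.9
time: 14.95
position: [0.6247, -0.0923, 0.111]
tool_rot: [-2.497, -1.907, -0.004]
ft_force: [0.0, 6.0, 5.1]
grip_width: 0.005
grip_force: 3.0
```

```bash
python3 -m crank '[{"tx":0,"ty":0,"tz":1,"turn":0},{"tx":0,"ty":0,"tz":2,"turn":0},{"tx":0,"ty":0,"tz":3,"turn":0},{"tx":0,"ty":0,"tz":4,"turn":0},{"tx":0,"ty":0,"tz":4,"turn":0}]'
```

```text
time: 15.58
position: [0.6247, -0.0921, 0.107]
tool_rot: [-2.496, -1.907, -0.004]
ft_force: [0.9, 5.5, 5.7]
grip_width: 0.006
grip_force: 3.2
```

```bash
python3 -m crank '[{"tx":0,"ty":0,"tz":1,"turn":0},{"tx":0,"ty":0,"tz":2,"turn":0},{"tx":0,"ty":0,"tz":3,"turn":0},{"tx":0,"ty":0,"tz":4,"turn":0},{"tx":0,"ty":0,"tz":4,"turn":0}]'
```

```text
time: 16.2
position: [0.6248, -0.092, 0.1031]
tool_rot: [-2.496, -1.907, -0.004]
ft_force: [0.9, 6.0, 5.6]
grip_width: 0.01
grip_force: 3.3
```

```bash
python3 -m crank '[{"tx":0,"ty":0,"tz":1,"turn":0},{"tx":0,"ty":0,"tz":2,"turn":0},{"tx":0,"ty":0,"tz":3,"turn":0},{"tx":0,"ty":0,"tz":4,"turn":0},{"tx":0,"ty":0,"tz":4,"turn":0}]'
```

```text
time: 16.82
position: [0.6248, -0.092, 0.0991]
tool_rot: [-2.496, -1.907, -0.004]
ft_force: [0.5, 5.5, 5.2]
grip_width: 0.004
grip_force: 3.4
```

```bash
python3 -m crank '[{"tx":0,"ty":0,"tz":1,"turn":0},{"tx":0,"ty":0,"tz":2,"turn":0},{"tx":0,"ty":0,"tz":3,"turn":0},{"tx":0,"ty":0,"tz":3,"turn":0}]'
```

```text
time: 17.32
position: [0.6248, -0.092, 0.0961]
tool_rot: [-2.496, -1.907, -0.004]
ft_force: [0.5, 6.3, 6.0]
grip_width: 0.006
grip_force: 3.6
```

```bash
python3 -m crank '[{"tx":0,"ty":0,"tz":1,"turn":0},{"tx":0,"ty":0,"tz":2,"turn":0},{"tx":0,"ty":0,"tz":3,"turn":0},{"tx":0,"ty":0,"tz":4,"turn":0},{"tx":0,"ty":0,"tz":4,"turn":0}]'
```

```text
time: 17.95
position: [0.625, -0.092, 0.0932]
tool_rot: [2.496, 1.907, 0.004]
ft_force: [-0.2, 6.3, 10.9]
grip_width: 0.005
grip_force: 6.1
```

```bash
python3 -m crank '[{"tx":0,"ty":0,"tz":1,"turn":0},{"tx":0,"ty":0,"tz":2,"turn":0},{"tx":0,"ty":0,"tz":3,"turn":0},{"tx":0,"ty":0,"tz":4,"turn":0},{"tx":0,"ty":0,"tz":4,"turn":0}]'
```

```text
time: 18.58
position: [0.6252, -0.092, 0.0909]
tool_rot: [2.496, 1.906, 0.004]
ft_force: [-4.7, 5.7, 19.7]
grip_width: 0.005
grip_force: 10.1
```

```bash
python3 -m crank '[{"tx":0,"ty":0,"tz":1,"turn":0},{"tx":0,"ty":0,"tz":2,"turn":0},{"tx":0,"ty":0,"tz":3,"turn":0},{"tx":0,"ty":0,"tz":3,"turn":0}]'
```

```text
time: 19.08
position: [0.6254, -0.0921, 0.0893]
tool_rot: [2.495, 1.905, 0.004]
ft_force: [-7.8, 6.4, 26.1]
grip_width: 0.002
grip_force: 13.5
```

Over the target slightly; I ease back to about 17 N and hold.

```bash
python3 -m crank '[{"tx":0,"ty":0,"tz":-3.5,"turn":0},{"tx":0,"ty":0,"tz":-3.5,"turn":0},{"tx":0,"ty":0,"tz":-3.5,"turn":0}]'
```

```text
time: 19.45
position: [0.6252, -0.092, 0.0912]
tool_rot: [2.496, 1.906, 0.004]
ft_force: [-3.8, 5.7, 17.9]
grip_width: 0.005
grip_force: 9.5
```

```bash
for i in 1 2 3 4; do python3 -m crank '[{"tx":0,"ty":0,"tz":0,"turn":0},{"tx":0,"ty":0,"tz":0,"turn":0},{"tx":0,"ty":0,"tz":0,"turn":0},{"tx":0,"ty":0,"tz":0,"turn":0},{"tx":0,"ty":0,"tz":0,"turn":0}]' | grep -E 'time|ft_f|pos'; done; python3 - <<'E'
from h import *
h=np.array([.5742,-.2676]);a=np.array([.2656,.9641]);l=np.array([-a[1],a[0]])
n="side";p,d,C=snap(n); s=(C[...,:2]-h)@a; q=(C[...,:2]-h)@l; z=C[...,2]
im=p[:,:,::-1].copy(); cv2.imwrite("pics/crop4.png",cv2.resize(im[90:210,240:360],(480,480),interpolation=cv2.INTER_CUBIC))
for s0 in np.arange(.03,.22,.01):
    k=(s>s0)&(s<s0+.01)&(abs(q)<.03)&(z>.03)&(z<.11)&(p[...,0]<130)
    if k.sum()>4: print("%.2f"%s0,"lat",np.percentile(q[k],[3,97]).round(4),"z",np.percentile(z[k],[3,97]).round(4),p[k].mean(0).astype(int))
E
```

```text
time: 20.08
position: [0.6252, -0.092, 0.0912]
ft_force: [-4.0, 6.4, 17.9]
time: 20.7
position: [0.6252, -0.092, 0.0912]
ft_force: [-4.0, 5.5, 18.6]
time: 21.32
position: [0.6253, -0.092, 0.0912]
ft_force: [-4.9, 5.6, 17.7]
time: 21.95
position: [0.6252, -0.0921, 0.0912]
ft_force: [-3.5, 5.0, 17.9]
0.03 lat [-0.0122  0.027 ] z [0.0346 0.0895] [86 47 39]
0.04 lat [-0.0064  0.0283] z [0.0319 0.0876] [85 43 35]
0.05 lat [0.0034 0.0283] z [0.031 0.091] [73 36 22]
0.06 lat [0.0071 0.0205] z [0.0546 0.0908] [66 38 21]
0.07 lat [0.0141 0.021 ] z [0.0519 0.0888] [64 37 21]
0.08 lat [0.0154 0.0197] z [0.0508 0.0799] [62 36 20]
0.09 lat [0.0153 0.0195] z [0.0488 0.0792] [61 37 20]
0.10 lat [0.0141 0.0189] z [0.0442 0.0771] [66 40 22]
0.11 lat [0.0144 0.0194] z [0.0446 0.0791] [62 38 21]
0.12 lat [0.0153 0.0195] z [0.0442 0.0777] [64 38 21]
0.13 lat [0.0114 0.0183] z [0.0418 0.0768] [67 41 22]
0.14 lat [-0.0159  0.0193] z [0.0374 0.0772] [71 43 23]
0.15 lat [-0.0069  0.019 ] z [0.0384 0.0761] [77 47 25]
0.16 lat [0.0029 0.0188] z [0.0347 0.0747] [79 48 25]
0.17 lat [0.0046 0.0181] z [0.0373 0.1037] [61 38 22]
0.18 lat [-0.015   0.0183] z [0.0341 0.1058] [67 42 25]
0.19 lat [-0.0178  0.0175] z [0.0328 0.1076] [74 47 29]
0.20 lat [-0.0194  0.0186] z [0.0447 0.0666] [87 53 28]
```

View pics/crop4.png

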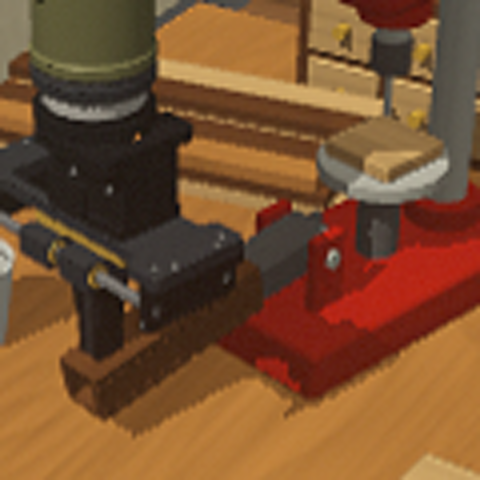

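The crop shows the fingertip on the sleeve near its outer end at (95,330), the sleeve still against the block at (255,280), and the treadle down. It has been held about 2.5 s at 18 N. Now I let it rise slowly.

```bash
for i in 1 2 3; do python3 -m crank '[{"tx":0,"ty":0,"tz":-3,"turn":0},{"tx":0,"ty":0,"tz":-6,"turn":0},{"tx":0,"ty":0,"tz":-9,"turn":0},{"tx":0,"ty":0,"tz":-12,"turn":0},{"tx":0,"ty":0,"tz":-15,"turn":0}]' | grep -E 'time|ft_f|pos'; done; python3 -m crank '[{"tx":0,"ty":0,"tz":-20,"turn":0},{"tx":0,"ty":0,"tz":-50,"turn":0},{"tx":20,"ty":0,"tz":-80,"turn":0},{"tx":60,"ty":0,"tz":-100,"turn":0},{"tx":60,"ty":0,"tz":-100,"turn":0}]'; python3 - <<'E'
from h import *
h=np.array([.5742,-.2676]);a=np.array([.2656,.9641]);l=np.array([-a[1],a[0]])
n="side";p,d,C=snap(n); s=(C[...,:2]-h)@a; q=(C[...,:2]-h)@l; z=C[...,2]
im=p[:,:,::-1].copy(); cv2.imwrite("pics/crop5.png",cv2.resize(im[90:210,240:360],(480,480),interpolation=cv2.INTER_CUBIC))
for s0 in np.arange(.03,.23,.01):
    k=(s>s0)&(s<s0+.01)&(abs(q)<.03)&(z>.06)&(z<.125)
    if k.sum()>4: print("%.2f"%s0,"lat",np.percentile(q[k],[3,97]).round(4),"z",np.percentile(z[k],[3,97]).round(4),p[k].mean(0).astype(int))
E
```

```text
time: 22.62
position: [0.6248, -0.092, 0.1038]
ft_force: [0.9, 4.6, 6.8]
time: 23.25
position: [0.6246, -0.0928, 0.1185]
ft_force: [0.5, 4.5, 5.8]
time: 23.88
position: [0.6233, -0.0952, 0.1326]
ft_force: [0.2, 0.0, 0.2]
time: 24.5
position: [0.6408, -0.0318, 0.2361]
tool_rot: [2.492, 1.911, 0.006]
ft_force: [0.7, 0.7, -0.3]
grip_width: 0.004
grip_force: 0.0
0.03 lat [-0.0159  0.0192] z [0.0727 0.0975] [67 56 49]
0.04 lat [-0.0092  0.0178] z [0.0735 0.0985] [65 52 45]
0.05 lat [-0.0152  0.019 ] z [0.069  0.1066] [72 45 26]
0.06 lat [-0.0173  0.0192] z [0.0707 0.1063] [74 44 24]
0.07 lat [-0.0141  0.0201] z [0.0685 0.1074] [73 43 23]
0.08 lat [-0.0176  0.0204] z [0.0727 0.107 ] [75 45 24]
0.09 lat [-0.0153  0.0188] z [0.0714 0.1073] [79 47 25]
0.10 lat [-0.0161  0.0191] z [0.0719 0.1074] [83 49 26]
0.11 lat [-0.0154  0.0196] z [0.0725 0.1089] [82 48 26]
0.12 lat [-0.0176  0.0192] z [0.073  0.1086] [82 49 26]
0.13 lat [-0.0164  0.0187] z [0.0729 0.1101] [83 50 26]
0.14 lat [-0.0186  0.0207] z [0.0744 0.1092] [83 50 26]
0.15 lat [-0.0177  0.0194] z [0.0729 0.1098] [86 52 27]
0.16 lat [-0.0169  0.0192] z [0.0747 0.1107] [85 52 27]
0.17 lat [-0.0164  0.0194] z [0.0743 0.1108] [85 52 28]
0.18 lat [-0.0158  0.0189] z [0.0748 0.1118] [86 53 28]
0.19 lat [-0.0173  0.0187] z [0.0765 0.1121] [87 53 29]
0.20 lat [-0.0187  0.0189] z [0.0736 0.112 ] [91 55 30]
```

View pics/crop5.png

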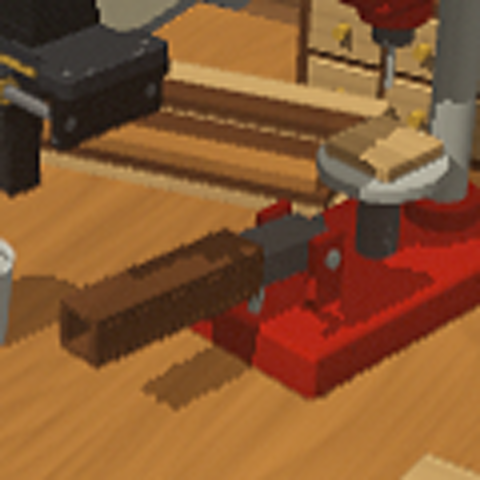

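The crop shows the sleeve flush against the block at (260,255), the treadle back up at the same heights as before pressing, and the fingers well clear. I hand the job in.

```bash
python3 -m crank '[{"tx":0,"ty":0,"tz":0,"turn":0},{"tx":0,"ty":0,"tz":0,"turn":0},{"tx":0,"ty":0,"tz":0,"turn":0}]' | head -2; python3 -c "
from bench import ctrl
print(ctrl.close_job())"
```

```text
time: 24.92
position: [0.6394, -0.0372, 0.2325]
the job is handed in; nothing more can be done
None
```

I pushed the sleeve home on the spigot, held the treadle on its stop for about 2.5 s at about 18 N of push, then let it come back up, sleeve still home, and handed the job in at about 25 s; the push briefly reached 26 N, slightly over the 25 N guide, and no verdict was shown.

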